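# Fit the flanged hub onto the square spindle

### The job

Pick up the loose aluminium hub and fit it, flange down, over the square-ended spindle that stands up from the carrier in the bench vice: feel for the shoulder, turn the hub under light pressure until its square bore lines up with the spindle's flats and drops over them, then push it down until the flange lies flush on the carrier's seat, and let go. Do not force it - never press or twist it against the spindle with more than about 30 N - and leave the can, the bearing and the spanner where they are.

Things in the scene. Friction and masses are not known exactly. Their poses are not given: they have to be found in the camera images.
- hub_mid (a point): Centre of the loose aluminium hub (0.36 kg), standing flange down on the bench: flange 100 mm diameter, 10 mm thick; above it a plain round boss 44 mm diameter, 40 mm tall, to grip. 50 mm tall in all; this point is 25 mm above its underside. z points up from flange to boss. A square bore 21.2 mm across flats runs right through, its flats facing along x and y.
- seat (a point): Centre of the flat round seat, 72 mm diameter, facing up, 135 mm above the bench, on the dark steel carrier clamped in the vice; z up, x and y are the vice's. The spindle stands up on this axis. With the hub fully home, its underside lies on this face and hub_mid is 25 mm above this point.
- spindle (a point): Point on the fixed axis 22 mm above the seat. Spindle: square steel part 20 mm across flats, its bevelled shoulder 22 to 32 mm above the seat (differs, not measured), topped by a round nose 19.4 mm diameter, 13 mm tall, coned to 11 mm. Direction of the flats is NOT measured (point axes are the vice's); repeats every 90 deg. The hub sits on the shoulder until in line within about 3 deg.
- spring (a point): Inside the spindle, 20 mm above the seat, not visible. The spindle is sprung along its axis: pressed down it starts to sink at about 5 N, then 3 N per mm more, and stops dead at 6 mm; it rises again when let go or when the bore finds the flats. It does not rotate freely: it gives elastically, 2 N m per rad (0.3 N m of twist presses the corners with about 30 N).
- jaws (a point): Centre of the blue vice between its jaws, 111 mm above the bench, level with the jaw tops, under the seat. The vice is fixed. Jaws and plates are 124 mm wide along y; body, screw and crossbar reach 127 mm towards -x and 120 mm towards +x, all below the jaw tops. Only the carrier and spindle stand higher.
- can_mid (a point): Middle of a grey can, 60 mm diameter, 150 mm tall, standing. Bystander: leave alone.
- bearing_mid (a point): Middle of a plain steel bearing ring, 62 mm diameter, 16 mm tall, lying flat. Bystander: leave alone.
- spanner_mid (a point): A steel spanner lying along its x axis, point at its origin. Bystander: leave alone.
Things that resemble listed ones, but are neither listed nor needed, are in the scene too. Several things look just like the part that bears hub_mid: the one meant starts farthest to the robot's right.

How it is judged:
By the outcome, as a careful person would: the job done as asked, in the order asked, and still so for the second after the job is handed in, with the robot touching nothing.
It also fails if it takes over 56 s, if anything falls off the work surface, if the arm or the gripper's body presses on something with over 40 N, if the wrist force passes 120 N, or if a joint passes its speed limit or range.

### The arm

A 7-joint arm with a two-finger parallel gripper is mounted at the origin on the work surface. World frame = base frame: x ahead of the robot, y to its left, z up, the work surface at z = 0. Lengths are in m, angles in degrees, forces in N, time in s.
With the tool pointing down it reaches from about 0.35 to 0.9 m from the base axis. Payload 19.9 kg.
Tool frame: the origin (TCP) lies midway between the tips of the shut fingers; the grasp point (between the pads) lies 19 mm behind it; x points along the fingers, y is the direction in which the jaws open and shut, and the axes are right-handed (so a half turn about x gives the same grasp; the last joint's range is limited). The gripper opens to 94 mm and grips with 3 to 60 N. Pads are 16 mm wide; open, the fingers measure 119 mm over their backs; the gripper's body (75 mm by 177 mm) begins 78 mm behind the grasp point.
Start: joints at [-72.622, 23.915, -0.59, 92.452, 0.269, 63.638, -3.037], TCP at [0.211, 0.588, 0.205] pointing down, gripper open.
Joint ranges: [-161.28, 161.28], [-22.2, 115.67], [-73.04, 71.86], [3.21, 147.25], [-68.34, 248.33], [10.77, 114.83], [-161.83, 161.83]. Speed limits (degrees/s): [108.29, 108.29, 136.94, 136.94, 172.46, 172.46, 172.46].

### API

Orientations are given as a 3x3 rotation matrix whose columns are the frame's x, y, z axes.
In Python, from rig import ctrl, eyes gives the robot as it stands.
- The arm moves only by the tool move_arm, never from a script. Its arguments are lists of equal length, an entry for each row: "delta_rot": the turn, a rotation vector about the tool's x, y, z in rad, a list of three; "offset": the shift along the tool's x, y, z in mm, a list of three; "claw": the gripper command: -1 is shut, 1 is fully open, values between are in proportion. In form: {"delta_rot": [[wx, wy, wz], ...], "offset": [[x, y, z], ...], "claw": [claw, ...]}. A call has 1 to 8 rows; each row is the pose to reach, as a shift and turn from the pose commanded when the call began, along the tool's axes at that moment; what a row does not reach only later rows make up. A row lasts 1/10 s, in which the tool goes at most 50 mm and 8.59 degrees, less where a joint would pass 70% of its speed; a pose out of reach is approached as far as the arm can. A call with a gripper value outside its range is refused whole. The fingers move at their own pace and stop on an object; the grip force is fixed at half the most. Time passes only in rows, so rows that repeat a pose let the fingers close. It gives the time, the measured TCP pose, the force and the opening at its end, in the units of the state.
- ctrl.read_state(): the state, without advancing time (a new reading comes with each control period).
- eyes.camera(name): name is "scene" or "side" or "wrist"; returns (picture, depth): 400x640x3 uint8, blue, green, red; 400x640 float32, m along the optical axis (not along the pixel's ray), 0 where there is no reading.
- eyes.camera_params(name): a dict with "fx", "fy", "cx", "cy" (pixels), "view" (4x4, takes a point from world to camera coordinates); the wrist camera has in their place "hand_eye" (4x4, takes a point from camera to tool coordinates, whose origin is the TCP and whose axes are the tool frame's). Camera axes: x right, y down, z forward; pixel columns grow to the right and rows downward; lengths in m; the calibration is good to about 2 mm. The wrist camera is an equidistant fisheye: a pixel r from the principal point sees the ray r / f radians off the axis. A picture is of the moment at which its call begins: read the wrist's pose just before it. camera_params takes no time and is no camera call.
- ctrl.finish_job(): hands the job in, once; it reports no verdict.
The state is a dict: "clock": time; "qpos": joint angles; "qd": joint speeds; "joint_torque": joint torques, N m; "position": TCP position; "orientation": TCP orientation; "contact_force": force on the tool from outside, world axes, zero at the start; "torque": the same for the moment, N m; "width": finger opening in m.
Only numpy, scipy, OpenCV 4.12 (cv2) and the standard library are available. Lean on these libraries where they do the work, as an engineer would, in place of code of your own. Each camera call takes 0.05 s, during which the arm holds its last target.

## Working session

There is one attempt and no reset: what is moved stays moved. The work goes in short steps, Python scripts to look and compute and a tool call to move; the robot and the scene stay as the last step left them, time stands still between calls to the robot, and variables do not carry over. Pictures are saved under pics/ and viewed, and the job is handed in when it is done.

Besides the shell and the picture viewer there is one more tool, called by a JSON object that holds its "api" and its "payload", one argument or row to a line. move_arm: Moves the arm, as the interface text tells. Its arguments: {"type":"object","properties":{"delta_rot":{"type":"array"},"offset":{"type":"array"},"claw":{"type":"array"}},"required":["delta_rot","offset","claw"]}

```bash
mkdir -p pics; ls
python3 - <<'E'
from rig import ctrl, eyes
import cv2,numpy as np
s=ctrl.read_state();print({k:np.round(v,3).tolist() for k,v in s.items()})
for n in ("scene","side","wrist"):
    p,d=eyes.camera(n);cv2.imwrite(f"pics/{n}0.png",p);np.save(f"pics/{n}0.npy",d)
    q=eyes.camera_params(n);print(n,{k:np.round(v,4).tolist() for k,v in q.items()})
E
```

```text
pics
{'clock': 0.0, 'qpos': [-72.624, 23.949, -0.591, 92.485, 0.269, 63.638, -3.036], 'qd': [0.019, -0.029, -0.068, 0.026, -0.01, -0.107, -0.023], 'joint_torque': [0.0, -85.127, 0.638, -42.596, -0.049, 0.019, 0.0], 'position': [0.211, 0.588, 0.205], 'orientation': [[-0.0, 0.338, 0.941], [-0.001, 0.941, -0.338], [-1.0, -0.001, 0.0]], 'contact_force': [0.519, -1.386, 0.46], 'torque': [0.002, -0.002, 0.024], 'width': 0.094}
scene {'fx': 408.9526, 'fy': 408.9526, 'cx': 320.4034, 'cy': 199.9571, 'view': [[-0.5075, 0.8615, -0.0161, 0.3669], [0.7218, 0.4149, -0.554, -0.3293], [-0.4706, -0.2928, -0.8324, 1.2083], [0.0, 0.0, 0.0, 1.0]]}
side {'fx': 363.824, 'fy': 363.824, 'cx': 326.4309, 'cy': 197.404, 'view': [[0.9488, -0.3158, -0.0069, -0.6033], [-0.1923, -0.56, -0.8059, 0.181], [0.2506, 0.7659, -0.5921, 0.7883], [0.0, 0.0, 0.0, 1.0]]}
wrist {'fx': 309.7069, 'fy': 309.7069, 'cx': 315.6661, 'cy': 199.4642, 'hand_eye': [[0.0003, -0.2722, 0.9622, -0.1791], [1.0, -0.0001, -0.0004, -0.0005], [0.0002, 0.9622, 0.2722, -0.0809], [0.0, 0.0, 0.0, 1.0]]}
```

View pics/scene0.png

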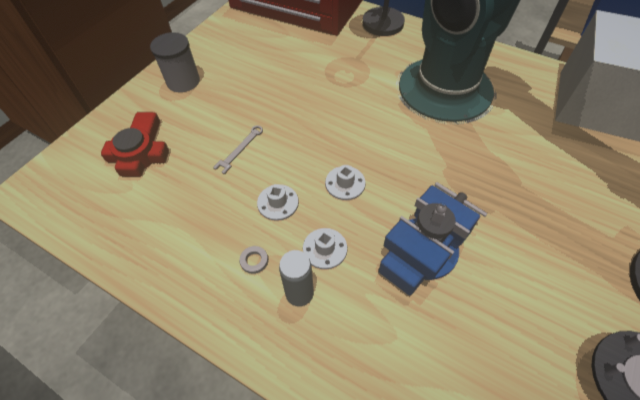

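View pics/side0.png

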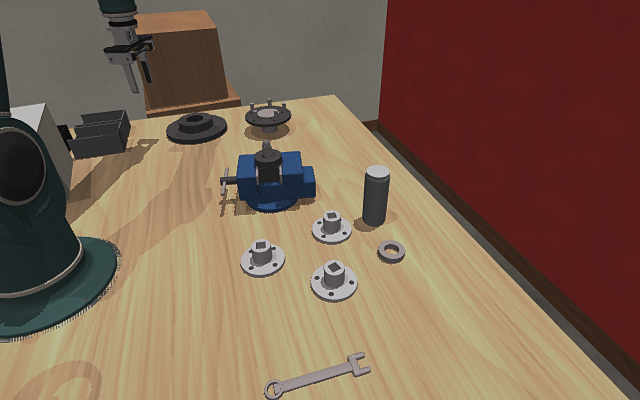

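View pics/wrist0.png

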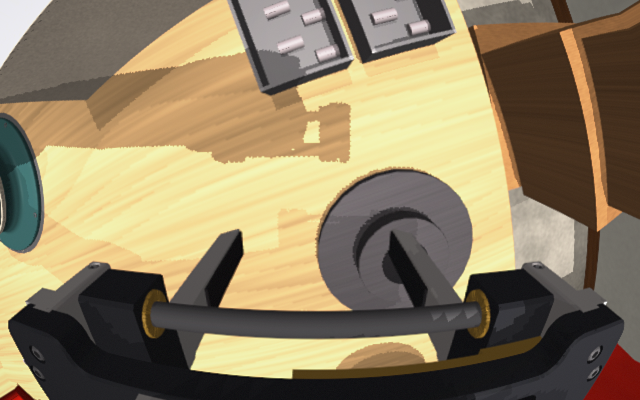

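Three hubs appear in the scene view at (277,201), (345,181) and (325,246). In the side view they are at (334,281), (262,258) and (332,228). The vice is at about (435,225) in the scene view, with the can, bearing and spanner also visible. Next I'll measure their positions.

```bash
cat > h.py <<'E'
from rig import ctrl, eyes
import cv2,numpy as np
def cloud(n,d):
    q=eyes.camera_params(n);v,u=np.mgrid[:400,:640]
    P=np.stack([(u-q['cx'])/q['fx']*d,(v-q['cy'])/q['fy']*d,d],-1)
    V=np.array(q['view']);return (P-V[:3,3])@V[:3,:3]
def proj(n,p):
    q=eyes.camera_params(n);V=np.array(q['view']);c=V[:3,:3]@np.asarray(p)+V[:3,3]
    return np.array([q['fx']*c[0]/c[2]+q['cx'],q['fy']*c[1]/c[2]+q['cy']])
def circ(xy,r=None):
    from scipy.optimize import least_squares
    f=lambda t:np.hypot(*(xy-t[:2]).T)-(t[2] if r is None else r)
    t=least_squares(f,[*xy.mean(0),r or .03],loss='soft_l1',f_scale=.001).x
    return t
E
python3 - <<'E'
from h import *
px={'scene':dict(A=(277,201),B=(345,181),C=(325,246),vice=(437,216),can=(296,262),ring=(254,252)),
'side':dict(A=(334,281),B=(262,258),C=(332,228),vice=(267,152),can=(377,174),ring=(391,246))}
for n in px:
    d=np.load(f'pics/{n}0.npy');W=cloud(n,d)
    for k,(u,v) in px[n].items():
        c=W[v,u]
        m=(np.hypot(W[...,0]-c[0],W[...,1]-c[1])<.075)&(d>0)
        Q=W[m]
        print(n,k,c.round(3),'zmax',np.percentile(Q[:,2],99.5).round(3))
        if k in 'ABC':
            t=Q[abs(Q[:,2]-.05)<.004]; f=Q[abs(Q[:,2]-.01)<.004]
            print('  top',t.mean(0).round(4),len(t),'flange fit', f.mean(0).round(4),(f[:,:2].max(0)/2+f[:,:2].min(0)/2).round(4),np.ptp(f[:,:2],axis=0).round(3))
        if k=='vice':
            t=Q[abs(Q[:,2]-.135)<.003]; s=Q[Q[:,2]>.15]
            print('  seat',t.mean(0).round(4),len(t),np.ptp(t,axis=0).round(3),(t.max(0)/2+t.min(0)/2).round(4),'spindle',s.mean(0).round(4),len(s),s[:,2].max().round(4))
E
```

```text
scene A [ 0.599 -0.189  0.041] zmax 0.053
  top [ 0.5845 -0.2016  0.0509] 194 flange fit [ 0.592  -0.1951  0.0115] [ 0.5914 -0.1871] [0.115 0.129]
scene B [ 0.471 -0.08   0.041] zmax 0.054
  top [ 0.4531 -0.0885  0.0508] 174 flange fit [ 0.4621 -0.0837  0.0115] [ 0.4622 -0.0868] [0.12  0.103]
scene C [ 0.649 -0.031  0.051] zmax 0.054
  top [ 0.6344 -0.0409  0.0509] 227 flange fit [ 0.6397 -0.0366  0.0115] [ 0.6337 -0.0445] [0.1   0.105]
scene vice [0.532 0.15  0.155] zmax 0.178
  seat [0.528  0.1505 0.1364] 630 [0.072 0.071 0.006] [0.5225 0.1502 0.135 ] spindle [0.528  0.1505 0.1678] 157 0.1825
scene can [ 0.747 -0.034  0.15 ] zmax 0.154
scene ring [ 0.722 -0.172  0.009] zmax 0.02
side A [ 0.577 -0.225  0.032] zmax 0.052
  top [ 0.5834 -0.2072  0.0498] 228 flange fit [ 0.5797 -0.2176  0.0103] [ 0.5838 -0.2064] [0.099 0.098]
side B [ 0.45  -0.112  0.03 ] zmax 0.052
  top [ 0.4518 -0.094   0.0498] 180 flange fit [ 0.451  -0.105   0.0103] [ 0.4524 -0.0941] [0.098 0.097]
side C [ 0.629 -0.063  0.026] zmax 0.052
  top [ 0.6334 -0.0467  0.0498] 141 flange fit [ 0.6297 -0.0575  0.0103] [ 0.634  -0.0469] [0.099 0.097]
side vice [0.521 0.137 0.15 ] zmax 0.174
  seat [0.5219 0.1394 0.1352] 246 [0.071 0.067 0.005] [0.5229 0.1451 0.1347] spindle [0.5223 0.1407 0.1642] 95 0.1789
side can [ 0.744 -0.052  0.151] zmax 0.152
side ring [ 0.746 -0.15   0.009] zmax 0.018
```

Run:
```python
import cv2
a=cv2.imread('pics/scene0.png');b=cv2.imread('pics/side0.png')
A=cv2.resize(a[150:300,230:490],None,fx=3,fy=3,interpolation=cv2.INTER_CUBIC);cv2.imwrite('pics/sc.png',A)
B=cv2.resize(b[130:300,210:410],None,fx=3.5,fy=3.5,interpolation=cv2.INTER_CUBIC);cv2.imwrite('pics/si.png',B)
```

```text
(no output)
```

View pics/sc.png

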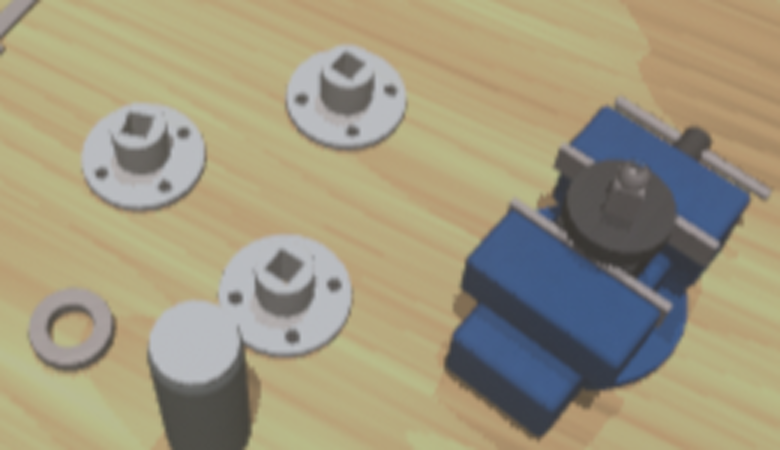

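View pics/si.png

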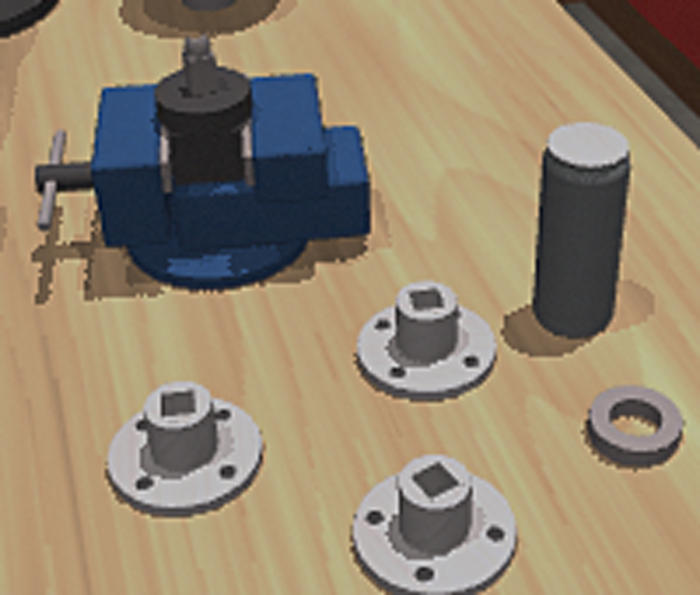

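Target confirmed: hub A, scene (277,201) and side (334,281). It has the lowest y (about -0.204, against -0.09 and -0.045), so it is farthest to the robot's right. In the crop it is a white hub with a square bore, flange down. The vice is on the way there, so I'll look at the spindle with the wrist camera first.

{"api": "move_arm", "payload": {
  "delta_rot": [
    [0,0,0],
    [0,0,0],
    [0,0,0],
    [0,0,0],
    [0,0,0],
    [0,0,0],
    [0,0,0],
    [0,0,0]
  ],
  "offset": [
    [-20,-20,30],
    [-50,-50,70],
    [-80,-80,115],
    [-95,-110,160],
    [-95,-140,205],
    [-95,-170,250],
    [-95,-200,295],
    [-95,-230,335]
  ],
  "claw": [1,1,1,1,1,1,1,1]
}}

```text
clock: 0.95
position: [0.4286, 0.287, 0.3004]
orientation: [[0.0, 0.338, 0.941], [0.0, 0.941, -0.338], [-1.0, 0.0, 0.0]]
contact_force: [1.2, -0.1, 0.2]
width: 0.0937
```

{"api": "move_arm", "payload": {
  "delta_rot": [
    [0,0,0],
    [0,0,0],
    [0,0,0],
    [0,0,0],
    [0,0,0],
    [0,0,0]
  ],
  "offset": [
    [0,-30,42],
    [0,-55,80],
    [0,-78,111],
    [0,-78,111],
    [0,-78,111],
    [0,-78,111]
  ],
  "claw": [1,1,1,1,1,1]
}}

```text
clock: 1.55
position: [0.5053, 0.1789, 0.3001]
orientation: [[-0.0, 0.337, 0.942], [0.0, 0.942, -0.337], [-1.0, -0.0, -0.0]]
contact_force: [0.3, -0.1, 0.4]
width: 0.0936
```

```bash
cat >> h.py <<'E'
def wcloud(d,st):
    q=eyes.camera_params('wrist');v,u=np.mgrid[:400,:640]
    a=(u-q['cx'])/q['fx'];b=(v-q['cy'])/q['fy'];r=np.hypot(a,b)+1e-9
    k=np.tan(np.minimum(r,1.4))/r
    P=np.stack([a*k*d,b*k*d,d],-1);H=np.array(q['hand_eye'])
    T=P@H[:3,:3].T+H[:3,3]
    return T@np.array(st['orientation']).T+np.array(st['position'])
def wrist(name):
    st=ctrl.read_state();p,d=eyes.camera('wrist');cv2.imwrite(f'pics/{name}.png',p);np.savez(f'pics/{name}.npz',d=d,pos=st['position'],R=st['orientation']);
    return st,p,d,wcloud(d,st)
E
python3 - <<'E'
from h import *
st,p,d,W=wrist('w1')
print(st['position'],np.round(st['qpos'],1))
m=(d>0)&(np.hypot(W[...,0]-.525,W[...,1]-.147)<.06)
for lo,hi in((.132,.139),(.15,.165),(.165,.19)):
    k=m&(W[...,2]>lo)&(W[...,2]<hi);Q=W[k]
    if k.any(): v,u=np.nonzero(k);print(lo,len(Q),Q.mean(0).round(4),(Q.max(0)/2+Q.min(0)/2).round(4),np.ptp(Q,axis=0).round(4),u.mean(),v.mean(),Q[:,2].max())
cv2.imwrite('pics/w1c.png',cv2.resize(p[120:280,220:420],None,fx=3.5,fy=3.5,interpolation=cv2.INTER_CUBIC))
E
```

```text
[0.50528789 0.17894942 0.30008832] [-37.8  10.4  17.4  98.7  -3.3  71.4  50.6]
0.132 2279 [0.5188 0.1511 0.135 ] [0.5212 0.1498 0.1356] [0.0713 0.0711 0.0069] 297.5765686704695 204.02237823606845 0.13897892389023084
0.15 213 [0.5196 0.1507 0.1608] [0.5213 0.1496 0.1575] [0.0223 0.0227 0.0149] 296.1032863849765 211.80281690140845 0.16499564908389283
0.165 239 [0.5193 0.1513 0.1738] [0.5214 0.1499 0.1725] [0.0198 0.0213 0.0149] 295.7489539748954 215.2928870292887 0.179920743125917
```

View pics/w1.png

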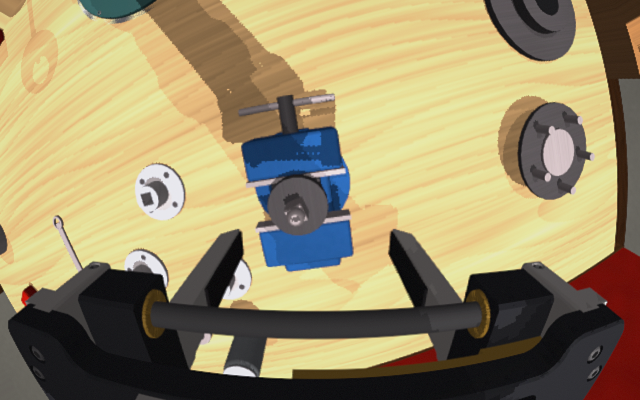

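View pics/w1c.png

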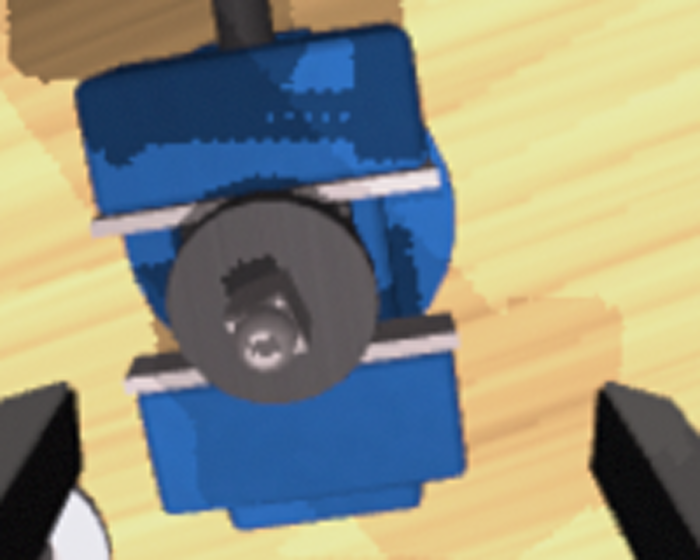

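{"api": "move_arm", "payload": {
  "delta_rot": [
    [0,0,0],
    [0,0,0],
    [0,0,0]
  ],
  "offset": [
    [30,0,0],
    [60,0,0],
    [85,0,0]
  ],
  "claw": [1,1,1]
}}

```text
clock: 1.9
position: [0.505, 0.179, 0.2139]
orientation: [[-0.0, 0.336, 0.942], [0.0, 0.942, -0.336], [-1.0, -0.0, -0.0]]
contact_force: [0.6, 0.1, -1.1]
width: 0.0941
```

Run:
```python
from h import *
st,p,d,W=wrist('w2')
print(st['position'],np.round(st['qpos'],1))
m=(d>0)&(np.hypot(W[...,0]-.522,W[...,1]-.15)<.06)
for lo,hi in((.132,.139),(.14,.15),(.15,.157),(.157,.163),(.163,.168),(.168,.19)):
    k=m&(W[...,2]>lo)&(W[...,2]<hi);Q=W[k]
    if k.any(): v,u=np.nonzero(k);print(lo,len(Q),Q.mean(0).round(4),(Q.max(0)/2+Q.min(0)/2).round(4),np.ptp(Q,axis=0).round(4),u.mean().round(),v.mean().round(),Q[:,2].max())
cv2.imwrite('pics/w2c.png',cv2.resize(p[170:290,220:380],None,fx=5,fy=5,interpolation=cv2.INTER_CUBIC))
k=m&(W[...,2]>.139)
Q=W[k]; im=np.zeros((500,500,3),np.uint8)
for x,y,z in Q:
    a=int(250+(y-.15)*-8000);b=int(250-(x-.5215)*8000)
    c=int(np.clip((z-.139)/.045*179,0,179)); col=cv2.cvtColor(np.uint8([[[c*.8,255,255]]]),cv2.COLOR_HSV2BGR)[0,0].tolist()
    cv2.circle(im,(a,b),2,col,-1)
cv2.imwrite('pics/w2p.png',im)
```

```text
[0.50496614 0.179002   0.21392813] [-37.2  14.6  17.  105.2  -4.8  61.   52. ]
0.132 3526 [0.5173 0.1522 0.1349] [0.5213 0.1498 0.1354] [0.0713 0.072  0.0069] 293.0 230.0 0.13887407070502808
0.14 123 [0.515  0.153  0.1449] [0.5192 0.1495 0.145 ] [0.0187 0.0217 0.0098] 292.0 232.0 0.14994350788839853
0.15 101 [0.5149 0.1529 0.1533] [0.5198 0.1495 0.1535] [0.0197 0.0215 0.0069] 291.0 235.0 0.15695443144788768
0.157 97 [0.5159 0.1526 0.1603] [0.5211 0.1497 0.16  ] [0.021  0.0215 0.0059] 291.0 240.0 0.16293043052613818
0.163 284 [0.521  0.1498 0.1646] [0.5212 0.1499 0.1655] [0.022  0.0209 0.005 ] 289.0 248.0 0.16799847943271287
0.168 335 [0.5184 0.1516 0.175 ] [0.5212 0.1497 0.1741] [0.019  0.0193 0.012 ] 289.0 250.0 0.1801354105038736
```

View pics/w2c.png

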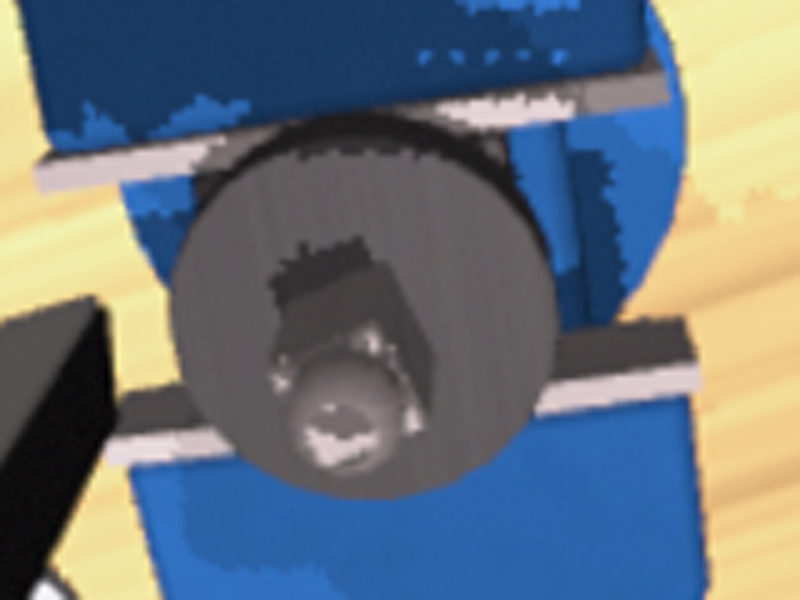

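View pics/w2p.png

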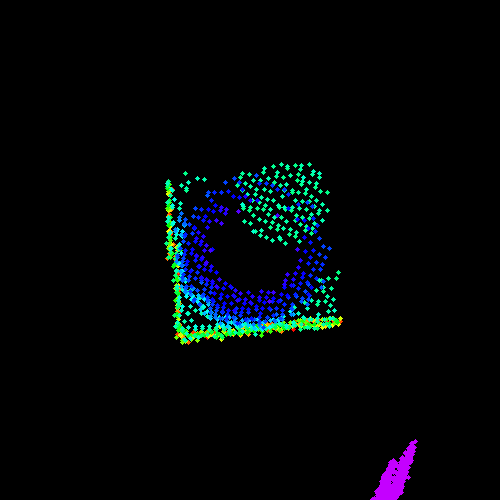

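The depth slice clearly shows two flats of the spindle square and the shoulder. I'll fit the angle and centre from those.

Run:
```python
from h import *
z=np.load('pics/w2.npz');W=wcloud(z['d'],dict(position=z['pos'],orientation=z['R']))
Q=W[(z['d']>0)&(np.hypot(W[...,0]-.5213,W[...,1]-.1498)<.018)&(W[...,2]>.141)&(W[...,2]<.160)]
from scipy.optimize import least_squares
r=Q[:,:2]-[.5213,.1498]
def f(t):
    a=t[0];c,s=np.cos(a),np.sin(a)
    u=np.array([c,s]);v=np.array([-s,c])
    p=(r-t[1:]) 
    return np.minimum(abs(p@u+.010),abs(p@v-.010))  # -x' face, +y' face
t=min((least_squares(f,[np.radians(a),0,0],loss='soft_l1',f_scale=.0004) for a in range(-20,25,5)),key=lambda o:o.cost)
print('flat angle deg',np.degrees(t.x[0]),'centre',t.x[1:]*1e3,len(Q),np.median(f(t.x)))
# seat circle edge fit
S=W[(z['d']>0)&(abs(W[...,2]-.135)<.003)&(np.hypot(W[...,0]-.5213,W[...,1]-.1498)<.045)]
h=cv2.convexHull((S[:,:2]*1e4).astype(np.float32))[:,0]/1e4;print('seat',circ(h))
T=W[(z['d']>0)&(W[...,2]>.163)&(np.hypot(W[...,0]-.5213,W[...,1]-.1498)<.02)]
hh,e=np.histogram(T[:,2],bins=np.arange(.163,.182,.001));print(hh)
# hubs angles: target in scene/side: rough look for bore using top depth
for n in('scene','side'):
    d=np.load(f'pics/{n}0.npy');P=cloud(n,d)
    K=P[(abs(P[...,2]-.05)<.003)&(np.hypot(P[...,0]-.584,P[...,1]+.204)<.04)]
    print(n,circ(cv2.convexHull((K[:,:2]*1e4).astype(np.float32))[:,0]/1e4))
    F=P[(abs(P[...,2]-.0105)<.003)&(np.hypot(P[...,0]-.584,P[...,1]+.204)<.06)]
    print(n,circ(cv2.convexHull((F[:,:2]*1e4).astype(np.float32))[:,0]/1e4))
    S=P[(abs(P[...,2]-.135)<.003)&(np.hypot(P[...,0]-.5213,P[...,1]-.1498)<.045)]
    print(n,'seat',circ(cv2.convexHull((S[:,:2]*1e4).astype(np.float32))[:,0]/1e4))
```

```text
flat angle deg 5.53252339977267 centre [ 0.32797232 -0.23102606] 257 0.00019675779589619496
seat [0.52122585 0.14970332 0.03582891]
[100 102  51  14  17  11  11  17  11  15  22  53  61  56  47  24   5   2]
scene [ 0.58376065 -0.20240611  0.02153929]
scene [ 0.58342015 -0.20236019  0.04949206]
scene seat [0.52275734 0.15014794 0.03545776]
side [ 0.58374179 -0.20550253  0.0216647 ]
side [ 0.58376108 -0.20588094  0.0494974 ]
side seat [0.52283336 0.1466182  0.03551657]
```

{"api": "move_arm", "payload": {
  "delta_rot": [
    [0,0,0],
    [0,0,0],
    [0,0,0],
    [0,0,0],
    [0,0,0],
    [0,0,0],
    [0,0,0],
    [0,0,0]
  ],
  "offset": [
    [-15,-15,10],
    [-30,-50,30],
    [-30,-90,54],
    [-30,-130,78],
    [-30,-170,102],
    [-30,-210,126],
    [-25,-250,150],
    [-10,-290,174]
  ],
  "claw": [1,1,1,1,1,1,1,1]
}}

```text
clock: 2.75
position: [0.5728, -0.1547, 0.227]
orientation: [[0.003, 0.336, 0.942], [0.0, 0.942, -0.336], [-1.0, 0.001, 0.003]]
contact_force: [1.0, 1.5, -0.4]
width: 0.0937
```

{"api": "move_arm", "payload": {
  "delta_rot": [
    [0,0,0],
    [0,0,0],
    [0,0,0],
    [0,0,0]
  ],
  "offset": [
    [10,-25,15],
    [40,-44,27],
    [60,-44,27],
    [60,-44,27]
  ],
  "claw": [1,1,1,1]
}}

```text
clock: 3.15
position: [0.5812, -0.2034, 0.1633]
orientation: [[-0.004, 0.338, 0.941], [0.001, 0.941, -0.338], [-1.0, -0.0, -0.004]]
contact_force: [0.6, 0.9, -0.2]
width: 0.0941
```

Run:
```python
from h import *
st,p,d,W=wrist('w3')
print(st['position'],np.round(st['qpos'],1))
m=(d>0)&(np.hypot(W[...,0]-.583,W[...,1]+.203)<.07)
for lo,hi,r in((.047,.053,.03),(.007,.013,.06)):
    K=W[m&(W[...,2]>lo)&(W[...,2]<hi)&(np.hypot(W[...,0]-.583,W[...,1]+.203)<r)]
    print(K.mean(0).round(4),circ(cv2.convexHull((K[:,:2]*1e4).astype(np.float32))[:,0]/1e4).round(4))
    if r==.03: K0=K
im=np.zeros((500,500,3),np.uint8)
for x,y,z in W[m&(W[...,2]<.054)]:
    a=int(250+(y+.203)*-8000);b=int(250-(x-.583)*8000)
    col=(0,255,0) if z>.047 else (0,0,255) if z<.04 else (255,0,0)
    if 0<a<500 and 0<b<500: cv2.circle(im,(a,b),2,col,-1)
cv2.imwrite('pics/w3p.png',im)
cv2.imwrite('pics/w3c.png',cv2.resize(p[180:320,220:420],None,fx=4,fy=4,interpolation=cv2.INTER_CUBIC))
```

```text
[ 0.58121687 -0.20344277  0.16333608] [ -3.5  27.4  26.8  96.7 -13.9  59.4  98.1]
[ 0.5817 -0.2032  0.0497] [ 0.5824 -0.2035  0.0217]
[ 0.5778 -0.202   0.0099] [ 0.5823 -0.2035  0.0497]
```

View pics/w3c.png

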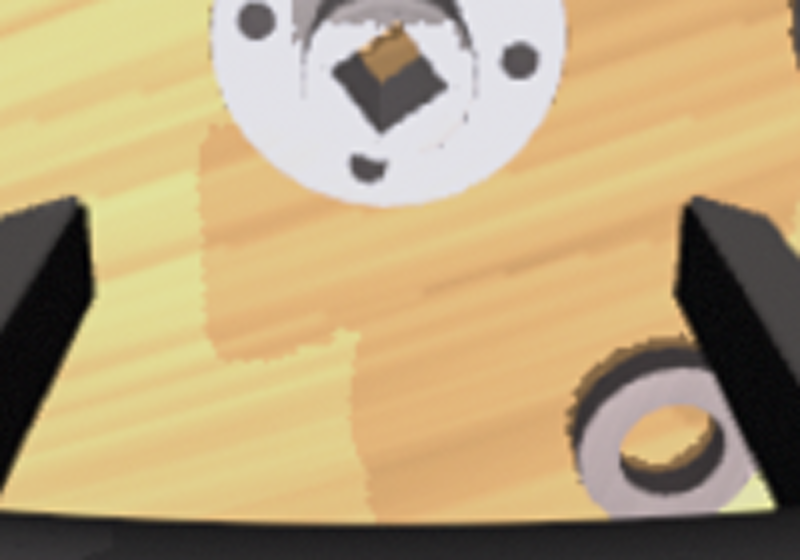

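View pics/w3p.png

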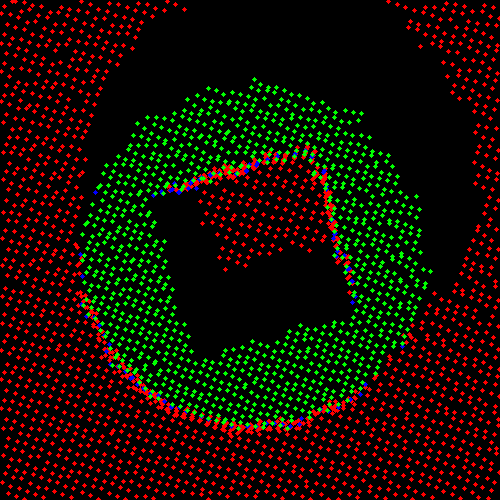

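Run:
```python
from h import *
from scipy.optimize import least_squares
z=np.load('pics/w3.npz');W=wcloud(z['d'],dict(position=z['pos'],orientation=z['R']))
Q=W[(z['d']>0)&(np.hypot(W[...,0]-.5824,W[...,1]+.2035)<.017)&(W[...,2]>.012)&(W[...,2]<.047)]
r=Q[:,:2]-[.5824,-.2035]
def f(t):
    c,s=np.cos(t[0]),np.sin(t[0]);p=r-t[1:]
    return np.minimum(abs(p@[c,s]-.0106),abs(p@[-s,c]+.0106))
o=min((least_squares(f,[np.radians(a),0,0],loss='soft_l1',f_scale=.0004) for a in range(0,40,5)),key=lambda o:o.cost)
print(np.degrees(o.x[0]),o.x[1:]*1e3,len(Q),np.median(f(o.x)))
```

```text
16.316606875413015 [0.1473267  0.03803615] 230 0.00027832630229974835
```

{"api": "move_arm", "payload": {
  "delta_rot": [
    [0,0,0],
    [0,0,0],
    [0,0,0],
    [0,0,0],
    [0,0,0],
    [0,0,0]
  ],
  "offset": [
    [30,0,1],
    [65,0,1],
    [95,0,1],
    [120,0,1],
    [135,0,1],
    [135,0,1]
  ],
  "claw": [1,1,1,1,1,1]
}}

```text
clock: 3.8
position: [0.5831, -0.2037, 0.03]
orientation: [[-0.001, 0.337, 0.942], [0.001, 0.942, -0.337], [-1.0, 0.0, -0.001]]
contact_force: [-0.2, -0.0, 1.7]
width: 0.0938
```

{"api": "move_arm", "payload": {
  "delta_rot": [
    [0,0,0],
    [0,0,0],
    [0,0,0],
    [0,0,0],
    [0,0,0],
    [0,0,0],
    [0,0,0]
  ],
  "offset": [
    [8,0,-0.5],
    [15,0,-0.5],
    [15,0,-0.5],
    [15,0,-0.5],
    [15,0,-0.5],
    [15,0,-0.5],
    [15,0,-0.5]
  ],
  "claw": [1,1,1,-1,-1,-1,-1]
}}

```text
clock: 4.5
position: [0.5827, -0.2046, 0.0155]
orientation: [[0.0, 0.338, 0.941], [-0.0, 0.941, -0.338], [-1.0, -0.0, 0.0]]
contact_force: [1.0, 0.0, 0.6]
width: 0.0654
```

{"api": "move_arm", "payload": {
  "delta_rot": [
    [0,0,0],
    [0,0,0],
    [0,0,0],
    [0,0,0],
    [0,0,0]
  ],
  "offset": [
    [0,0,0],
    [0,0,0],
    [0,0,0],
    [0,0,0],
    [0,0,0]
  ],
  "claw": [-1,-1,-1,-1,-1]
}}

```text
clock: 5.0
position: [0.5827, -0.2044, 0.0153]
orientation: [[0.0, 0.338, 0.941], [0.0, 0.941, -0.338], [-1.0, 0.0, 0.0]]
contact_force: [0.2, 0.7, 0.5]
width: 0.0439
```

Grip confirmed, with the opening at 43.9 mm against the 44 mm boss. The hub needs about -10.8° of yaw to match the spindle. I'll lift, carry it across unrotated, land on the shoulder and then turn.

{"api": "move_arm", "payload": {
  "delta_rot": [
    [0,0,0],
    [0,0,0],
    [0,0,0],
    [0,0,0],
    [0,0,0],
    [0,0,0],
    [0,0,0],
    [0,0,0]
  ],
  "offset": [
    [-8,0,0],
    [-25,0,0],
    [-55,0,0],
    [-90,0,0],
    [-125,0,0],
    [-160,10,-6],
    [-195,25,-14],
    [-220,50,-28]
  ],
  "claw": [-1,-1,-1,-1,-1,-1,-1,-1]
}}

```text
clock: 5.8
position: [0.5729, -0.1494, 0.2389]
orientation: [[0.003, 0.341, 0.94], [-0.001, 0.94, -0.341], [-1.0, -0.0, 0.003]]
contact_force: [1.2, 0.6, -4.5]
width: 0.0441
```

{"api": "move_arm", "payload": {
  "delta_rot": [
    [0,0,0],
    [0,0,0],
    [0,0,0],
    [0,0,0],
    [0,0,0],
    [0,0,0],
    [0,0,0],
    [0,0,0]
  ],
  "offset": [
    [-15,30,-17],
    [-20,65,-37],
    [-20,100,-57],
    [-20,135,-77],
    [-20,170,-96],
    [-20,205,-116],
    [-20,235,-133],
    [-20,255,-145]
  ],
  "claw": [-1,-1,-1,-1,-1,-1,-1,-1]
}}

```text
clock: 6.6
position: [0.522, 0.1432, 0.2565]
orientation: [[0.001, 0.337, 0.942], [0.001, 0.942, -0.337], [-1.0, 0.001, 0.0]]
contact_force: [1.2, -0.3, -3.6]
width: 0.044
```

{"api": "move_arm", "payload": {
  "delta_rot": [
    [0,0,0],
    [0,0,0],
    [0,0,0],
    [0,0,0],
    [0,0,0]
  ],
  "offset": [
    [0,6,-3],
    [0,8,-4],
    [0,8,-4],
    [0,8,-4],
    [0,8,-4]
  ],
  "claw": [-1,-1,-1,-1,-1]
}}

```text
clock: 7.1
position: [0.522, 0.1489, 0.2554]
orientation: [[0.0, 0.339, 0.941], [-0.0, 0.941, -0.339], [-1.0, -0.0, 0.0]]
contact_force: [0.2, 0.0, -3.2]
width: 0.0444
```

Run:
```python
from h import *
st,p,d,W=wrist('w4')
for k in('position','orientation','contact_force','torque','width','qpos'):print(k,np.round(st[k],4).tolist())
R=np.array(st['orientation']);t=np.array([.5214,.1496,0])-st['position'];print('tool delta mm',(R.T@t*1e3).round(2))
T=(W-st['position'])@R  # tool coords
m=(d>0)&(np.hypot(T[...,1],T[...,2])<.08)
for lo,hi,r in((-.041,-.030,.03),(.0,.01,.06)):
    K=T[m&(T[...,0]>lo)&(T[...,0]<hi)&(np.hypot(T[...,1],T[...,2])<r)]
    if len(K)>5:print(len(K),K.mean(0).round(4),circ(cv2.convexHull((K[:,1:]*1e4).astype(np.float32))[:,0]/1e4).round(4))
```

```text
position [0.522, 0.1489, 0.2554]
orientation [[0.0001, 0.3394, 0.9406], [-0.0003, 0.9406, -0.3394], [-1.0, -0.0002, 0.0002]]
contact_force [0.1927, 0.0403, -3.2415]
torque [-0.0757, 0.023, -0.0298]
width 0.0444
qpos [-35.9549, 13.2426, 19.8132, 101.4139, -4.8504, 66.1784, 55.4936]
tool delta mm [255.36   0.53  -0.84]
3892 [-0.0343 -0.0005 -0.0031] [-0.0016 -0.0016  0.023 ]
8108 [ 0.0054 -0.0005 -0.0221] [-0.0007 -0.0008  0.0498]
```

View pics/w4.png

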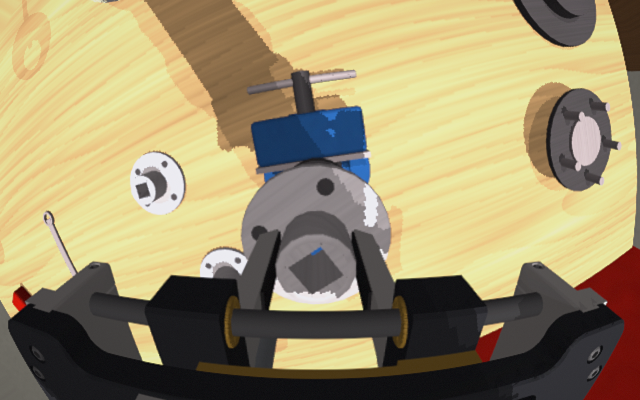

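{"api": "move_arm", "payload": {
  "delta_rot": [
    [0,0,0],
    [0,0,0],
    [0,0,0],
    [0,0,0],
    [0,0,0],
    [0,0,0]
  ],
  "offset": [
    [15,0.6,0],
    [35,1.2,0],
    [50,1.2,0],
    [56,1.2,0],
    [56,1.2,0],
    [56,1.2,0]
  ],
  "claw": [-1,-1,-1,-1,-1,-1]
}}

```text
clock: 7.75
position: [0.5226, 0.151, 0.1999]
orientation: [[0.001, 0.338, 0.941], [0.0, 0.941, -0.338], [-1.0, 0.0, 0.001]]
contact_force: [-0.2, -1.0, -2.9]
width: 0.0439
```

{"api": "move_arm", "payload": {
  "delta_rot": [
    [0,0,0],
    [0,0,0],
    [0,0,0],
    [0,0,0],
    [0,0,0],
    [0,0,0]
  ],
  "offset": [
    [3,0,0],
    [6,0,0],
    [9,0,0],
    [12,0,0],
    [12,0,0],
    [12,0,0]
  ],
  "claw": [-1,-1,-1,-1,-1,-1]
}}

```text
clock: 8.35
position: [0.5222, 0.151, 0.1872]
orientation: [[-0.0, 0.338, 0.941], [-0.0, 0.941, -0.338], [-1.0, -0.0, -0.0]]
contact_force: [-0.0, -0.5, -3.0]
width: 0.0442
```

{"api": "move_arm", "payload": {
  "delta_rot": [
    [0,0,0],
    [0,0,0],
    [0,0,0],
    [0,0,0],
    [0,0,0]
  ],
  "offset": [
    [1,0,0],
    [2,0,0],
    [3,0,0],
    [4,0,0],
    [4,0,0]
  ],
  "claw": [-1,-1,-1,-1,-1]
}}

```text
clock: 8.85
position: [0.5221, 0.151, 0.1831]
orientation: [[-0.0, 0.338, 0.941], [-0.0, 0.941, -0.338], [-1.0, -0.0, -0.0]]
contact_force: [-0.8, -0.8, -3.0]
width: 0.0442
```

{"api": "move_arm", "payload": {
  "delta_rot": [
    [0,0,0],
    [0,0,0],
    [0,0,0],
    [0,0,0]
  ],
  "offset": [
    [0.7,0,0],
    [1.4,0,0],
    [2,0,0],
    [2,0,0]
  ],
  "claw": [-1,-1,-1,-1]
}}

```text
clock: 9.25
position: [0.5222, 0.1511, 0.1812]
orientation: [[0.0, 0.338, 0.941], [-0.0, 0.941, -0.338], [-1.0, -0.0, 0.0]]
contact_force: [0.3, -0.0, -3.0]
width: 0.0442
```

{"api": "move_arm", "payload": {
  "delta_rot": [
    [0,0,0],
    [0,0,0],
    [0,0,0],
    [0,0,0]
  ],
  "offset": [
    [0.7,0,0],
    [1.4,0,0],
    [2,0,0],
    [2,0,0]
  ],
  "claw": [-1,-1,-1,-1]
}}

```text
clock: 9.65
position: [0.5223, 0.1511, 0.1795]
orientation: [[0.0, 0.338, 0.941], [0.0, 0.941, -0.338], [-1.0, 0.0, 0.0]]
contact_force: [-1.3, 0.0, 3.5]
width: 0.044
```

Shoulder felt: the net push is about 6.5 N with the underside near 164 mm. I'll add a little pressure and turn.

{"api": "move_arm", "payload": {
  "delta_rot": [
    [0,0,0],
    [0.03,0,0],
    [0.06,0,0],
    [0.09,0,0],
    [0.11,0,0],
    [0.13,0,0],
    [0.13,0,0]
  ],
  "offset": [
    [1,0,0],
    [1,0,0],
    [1,0,0],
    [1,0,0],
    [1,0,0],
    [1,0,0],
    [1,0,0]
  ],
  "claw": [-1,-1,-1,-1,-1,-1,-1]
}}

```text
clock: 10.35
position: [0.5221, 0.1509, 0.178]
orientation: [[-0.0, 0.458, 0.889], [-0.0, 0.889, -0.458], [-1.0, -0.0, -0.0]]
contact_force: [2.4, -3.5, -4.0]
width: 0.044
```

```bash
python3 -c "
from h import *
s=ctrl.read_state();print(s['contact_force'],s['torque'],s['position'],s['clock'])"
```

```text
[ 2.35082655 -3.45952759 -3.96692867] [-0.96974119 -0.67863006 -0.02355491] [0.5220858  0.15093088 0.1779547 ] 10.35
```

The vertical load fell back to weight only, so the bore has caught the flats. I'll finish the small turn and ease sideways a touch.

{"api": "move_arm", "payload": {
  "delta_rot": [
    [0.02,0,0],
    [0.045,0,0],
    [0.045,0,0],
    [0.045,0,0]
  ],
  "offset": [
    [0.5,0,0],
    [1,-0.2,0.3],
    [1.5,-0.2,0.3],
    [1.5,-0.2,0.3]
  ],
  "claw": [-1,-1,-1,-1]
}}

```text
clock: 10.75
position: [0.5221, 0.1509, 0.1766]
orientation: [[-0.001, 0.496, 0.868], [-0.0, 0.868, -0.496], [-1.0, -0.0, -0.0]]
contact_force: [-0.1, -1.3, -4.9]
width: 0.0441
```

```bash
python3 -c "
from h import *
s=ctrl.read_state();print(s['contact_force'],s['torque'],s['position'],s['clock'])"
```

```text
[-0.12347644 -1.33056513 -4.8534879 ] [-0.41958731 -0.08753138 -0.03314449] [0.52210987 0.15093999 0.17656004] 10.75
```

{"api": "move_arm", "payload": {
  "delta_rot": [
    [0,0,0],
    [0,0,0],
    [0,0,0],
    [0,0,0],
    [0,0,0]
  ],
  "offset": [
    [1.5,0,0],
    [3,0,0],
    [4.5,0,0],
    [6,0,0],
    [6,0,0]
  ],
  "claw": [-1,-1,-1,-1,-1]
}}

```text
clock: 11.25
position: [0.5222, 0.1508, 0.1705]
orientation: [[-0.0, 0.497, 0.868], [-0.0, 0.868, -0.497], [-1.0, -0.0, -0.0]]
contact_force: [0.2, -1.4, -4.2]
width: 0.044
```

{"api": "move_arm", "payload": {
  "delta_rot": [
    [0,0,0],
    [0,0,0],
    [0,0,0],
    [0,0,0],
    [0,0,0],
    [0,0,0]
  ],
  "offset": [
    [2,0,0],
    [4,0,0],
    [6,0,0],
    [8,0,0],
    [10,0,0],
    [10,0,0]
  ],
  "claw": [-1,-1,-1,-1,-1,-1]
}}

```text
clock: 11.85
position: [0.5222, 0.1507, 0.1604]
orientation: [[-0.0, 0.497, 0.868], [-0.0, 0.868, -0.497], [-1.0, -0.0, -0.0]]
contact_force: [-1.1, -0.3, -3.9]
width: 0.0441
```

{"api": "move_arm", "payload": {
  "delta_rot": [
    [0,0,0],
    [0,0,0],
    [0,0,0],
    [0,0,0],
    [0,0,0]
  ],
  "offset": [
    [2,0,0],
    [4,0,0],
    [6,0,0],
    [7.5,0,0],
    [7.5,0,0]
  ],
  "claw": [-1,-1,-1,-1,-1]
}}

```text
clock: 12.35
position: [0.5223, 0.1507, 0.153]
orientation: [[-0.0, 0.497, 0.868], [-0.0, 0.868, -0.497], [-1.0, -0.0, -0.0]]
contact_force: [-0.5, -0.2, -3.2]
width: 0.044
```

{"api": "move_arm", "payload": {
  "delta_rot": [
    [0,0,0],
    [0,0,0],
    [0,0,0],
    [0,0,0],
    [0,0,0]
  ],
  "offset": [
    [0.5,0,0],
    [1,0,0],
    [1.5,0,0],
    [2,0,0],
    [2,0,0]
  ],
  "claw": [-1,-1,-1,-1,-1]
}}

```text
clock: 12.85
position: [0.5224, 0.1507, 0.1512]
orientation: [[-0.0, 0.497, 0.868], [-0.0, 0.868, -0.497], [-1.0, -0.0, 0.0]]
contact_force: [0.1, 0.2, -3.7]
width: 0.0444
```

{"api": "move_arm", "payload": {
  "delta_rot": [
    [0,0,0],
    [0,0,0],
    [0,0,0],
    [0,0,0]
  ],
  "offset": [
    [0.4,0,0],
    [0.8,0,0],
    [0.8,0,0],
    [0.8,0,0]
  ],
  "claw": [-1,-1,-1,-1]
}}

```text
clock: 13.25
position: [0.5224, 0.1507, 0.1504]
orientation: [[0.0, 0.497, 0.868], [-0.0, 0.868, -0.497], [-1.0, -0.0, 0.0]]
contact_force: [0.7, -0.2, -3.0]
width: 0.044
```

{"api": "move_arm", "payload": {
  "delta_rot": [
    [0,0,0],
    [0,0,0],
    [0,0,0]
  ],
  "offset": [
    [0.2,0,0],
    [0.4,0,0],
    [0.4,0,0]
  ],
  "claw": [-1,-1,-1]
}}

```text
clock: 13.55
position: [0.5225, 0.1507, 0.1503]
orientation: [[0.0, 0.497, 0.868], [0.0, 0.868, -0.497], [-1.0, 0.0, 0.0]]
contact_force: [-2.8, 0.1, 3.1]
width: 0.0441
```

{"api": "move_arm", "payload": {
  "delta_rot": [
    [0,0,0],
    [0,0,0],
    [0,0,0]
  ],
  "offset": [
    [0.2,0,0],
    [0.3,0,0],
    [0.3,0,0]
  ],
  "claw": [-1,-1,-1]
}}

```text
clock: 13.85
position: [0.5224, 0.1507, 0.1502]
orientation: [[0.0, 0.497, 0.868], [0.0, 0.868, -0.497], [-1.0, 0.0, 0.0]]
contact_force: [-6.3, -0.7, 8.0]
width: 0.0442
```

The hub is seated: it stops stiffly at 135 mm with about 11 N net. Next I'll relieve the pressure, release and retreat.

{"api": "move_arm", "payload": {
  "delta_rot": [
    [0,0,0],
    [0,0,0],
    [0,0,0],
    [0,0,0],
    [0,0,0],
    [0,0,0],
    [0,0,0]
  ],
  "offset": [
    [-0.5,0,0],
    [-0.5,0,0],
    [-0.5,0,0],
    [-0.5,0,0],
    [-0.5,0,0],
    [-0.5,0,0],
    [-0.5,0,0]
  ],
  "claw": [-1,-1,0.6,0.6,0.6,0.6,0.6]
}}

```text
clock: 14.55
position: [0.5224, 0.1507, 0.1503]
orientation: [[0.0, 0.497, 0.868], [-0.0, 0.868, -0.497], [-1.0, -0.0, 0.0]]
contact_force: [0.3, 0.1, 0.8]
width: 0.0747
```

{"api": "move_arm", "payload": {
  "delta_rot": [
    [0,0,0],
    [0,0,0],
    [0,0,0],
    [0,0,0],
    [0,0,0],
    [0,0,0],
    [0,0,0],
    [0,0,0]
  ],
  "offset": [
    [0,0,0],
    [-10,0,0],
    [-30,0,0],
    [-60,0,0],
    [-95,0,0],
    [-120,0,0],
    [-130,0,0],
    [-130,0,0]
  ],
  "claw": [0.6,0.6,0.6,0.6,0.6,0.6,0.6,0.6]
}}

```text
clock: 15.35
position: [0.5228, 0.1508, 0.2815]
orientation: [[0.002, 0.497, 0.868], [0.001, 0.868, -0.497], [-1.0, 0.002, 0.001]]
contact_force: [-0.7, 0.0, 0.5]
width: 0.0753
```

Run:
```python
from h import *
st,p,d,W=wrist('w5');print(st['position'],st['width'],st['contact_force'],st['clock'])
m=(d>0)&(np.hypot(W[...,0]-.5214,W[...,1]-.1496)<.06)
for lo,hi,r in((.181,.189,.03),(.141,.149,.055)):
    K=W[m&(W[...,2]>lo)&(W[...,2]<hi)&(np.hypot(W[...,0]-.5214,W[...,1]-.1496)<r)]
    A=np.c_[K[:,:2]-K[:,:2].mean(0),np.ones(len(K))];c=np.linalg.lstsq(A,K[:,2],rcond=None)[0]
    print(len(K),K.mean(0).round(4),'tilt deg',np.degrees(c[:2]).round(2),circ(cv2.convexHull((K[:,:2]*1e4).astype(np.float32))[:,0]/1e4).round(4))
q,_=eyes.camera('side');cv2.imwrite('pics/s5.png',q)
q2,_=eyes.camera('scene');cv2.imwrite('pics/sc5.png',q2)
cv2.imwrite('pics/c5.png',np.hstack([cv2.resize(q[110:230,200:350],None,fx=2.6,fy=2.6),cv2.resize(p[150:270,240:390],None,fx=2.6,fy=2.6)]))
```

```text
[0.52280602 0.15082853 0.28153616] 0.07529734015133635 [-0.74743452  0.03675281  0.49454732] 15.35
1167 [0.5207 0.1505 0.1847] tilt deg [ 0.22 -0.25] [0.5212 0.1502 0.0215]
4782 [0.5171 0.1529 0.1449] tilt deg [ 0.04 -0.02] [0.5215 0.1503 0.0497]
```

View pics/c5.png

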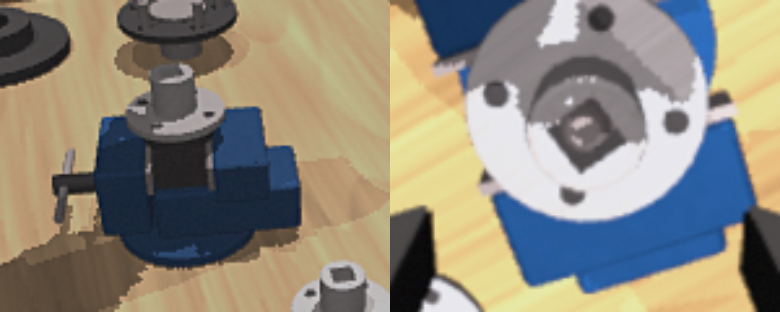

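View pics/s5.png

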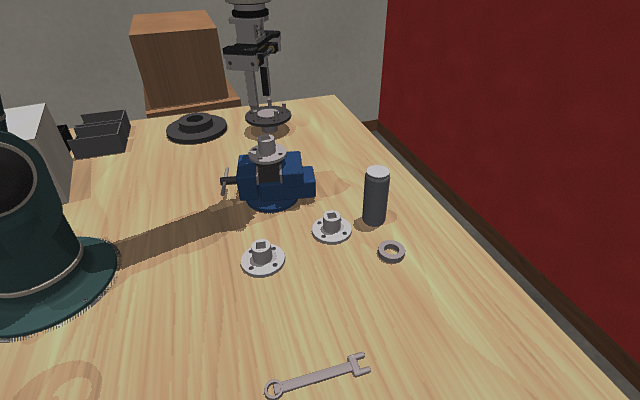

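The hub is flush and level on the carrier, at side pixel (267,150), with the nose visible in its bore. The flange top is at 144.9 mm (expected 145) and the boss top at 184.7 mm (expected 185). The can, bearing, spanner and the other two hubs are where they were, and the gripper is clear.

```bash
python3 -c "
from rig import ctrl
print(ctrl.finish_job())"
```

```text
the job is handed in; nothing more can be done
None
```

The right-most hub is on the spindle with its flange flush on the seat. I handed the job in at about 15.5 s of the 56 s allowed.

**What I did:** I gripped the hub by its boss and lowered it about 11° out of line until it touched the shoulder, at about 6.5 N. I turned it under light pressure; after about 7° the bore caught the flats, and I finished the turn to about 10°. I then pushed it down to a stiff stop at 135 mm with about 11 N, let go and backed off.

**Last checks:**
- **Height:** the flange top measured 144.9 mm (expected 145) and the boss top 184.7 mm (expected 185).
- **Level and centred:** the flange tilt was under 0.1°, and the hub was within about 1 mm of the spindle axis. The smaller boss-top patch read about 0.3°, which I put down to depth noise.
- **Forces:** no reading exceeded about 11 N net, but I only have readings at the end of each move.
- **Twist:** I did not read it continuously. At the point where the bore caught, the moment about the vertical was only about 0.02 N m.
- **Other things:** the can, bearing and spanner look unmoved in the side view. I saved a final scene view as well but did not look at it.
- **Camera disagreement:** the fixed cameras disagreed by 3–4 mm in y, so I relied on the wrist camera.

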